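Unlock the screen press and press a phone screen home

TASK

Take the yellow-headed key from its black rest, push it fully into the brass lock of the blue screen press and turn it clockwise (seen from above) to its stop, which swings the steel tongue out from under the red plunger; leave the key there. Then push the phone along the guides, lying flat, until its end is against the end stop under the press, and only then press the red plunger right down to its stop so that the lifted screen goes home, and let it spring back up. Do not push the screen down with the gripper, and leave the bottle, tape roll and wire spool as they are.

Things in the scene. Friction and masses are not known exactly. Their poses are not given: they have to be found in the camera images.
- machine: Light-blue screen press, 230 x 300 mm, fixed; its yaw varies. Origin on the bench; z up. Flat bed, top 66 mm above the bench, machine y -210 to +90 mm, open at -y, between 6 mm high rails along y (inner faces x = -40.7 and +40.7 mm). A column (x 60 to 115 mm) carries an arm 50 mm wide, x -30 to 115, 102 to 126 mm above the bench. Plunger axis at x = 0, y = 0; lock axis at x = 85, y = 0.
- plunger_top (a point): Centre of the top face of the red palm head of the plunger (44 mm diameter, 12 mm thick), 160 mm above the bench when up; straight down to press it.
- plunger (a joint): Plunger travel, m: 0 up (spring return), 0.020 at its stop, with its 40 x 40 mm ram pad 10 mm above the bed (30 mm when up). The spring takes 3.5 N to start, 8.5 N at the stop; the phone's screen adds about 3 N over the last 4 mm. With the lock's tongue under the head (lock below about 0.35 rad) it stops after about 3 mm.
- lock_slot (a point): Centre of the mouth of the key slot in the top of the square brass plug (34 x 34, 22 mm high; top 148 mm above the bench). Turns with the plug. Slot 16 mm along the point's x, 7 mm along its y, 22 mm deep, chamfered. A steel tongue, 12 mm wide, reaches 73 mm from the axis along the point's -x: at lock 0 (point x = machine x) under the plunger's head.
- lock (a joint): Angle of the lock plug, rad: 0 locked, grows clockwise seen from above, stop at 1.30 (unlocked). Starts between 0 and 0.12. Friction 0.04 N m; stays where it is left.
- phone: Phone, screen up, loose on the bed between the rails: gold frame 76 (x) x 158 (y) x 9.5 mm, about 0.2 kg. Origin at the centre of its underside, axes as the machine's. Starts 60 to 115 mm short of the stop, towards machine -y; at the stop its origin is at machine x = 0, y = 0. The dark screen, 70 x 150 mm, is inset 3 to 4 mm, its top 14 mm above the bed at first.
- screen (a joint): How far the phone's screen is pressed in, m: 0 lifted (4.5 mm proud of the frame), 0.004 home (0.5 mm proud). Takes about 3 N to push in and stays where it is left.
- key_rest: Black block 50 x 50 x 26 mm fixed to the bench, to the left or right of the press, holding the key upright in a slot 17 x 8 mm along its x. Origin at the centre of its underside.
- key: Key, 40 g, upright, tip down. Origin at the centre of the tip, z up. Steel blade 14 (x) x 5 mm (y), 20 mm long; collar 26 x 14 x 4 mm, its underside (20 mm above the tip) rests on the block or, fully in, on the lock plug; yellow head 24 (x) x 8 mm (y), 24 to 58 mm above the tip. In the rest its tip is 6 mm above the bench. Fits the slot either way round.
- bottle: White bottle with blue cap, 54 mm diameter, 115 mm tall, upright, on the side of the press without the key rest. Origin at the centre of its underside. Leave alone.
- tape_roll: Tan roll of tape lying flat, 100 mm outside diameter, 48 mm high. Origin under its centre. Leave alone.
- spool: Blue spool of wire, 56 mm diameter, 24 mm high. Origin under its centre. Leave alone.
- end_stop (a point): Middle of the top edge of the end stop's face on the press bed: a steel bar 60 mm wide, 8 mm high, its face at machine x = 0, y = +79 mm. The phone's +y end comes against it.
There are look-alikes about, which are no part of the job. There is more than one size of the phone; the job needs the smaller.

How it is judged:
On the way, in this order (a step that is already met when the one before it is completed fails the run):
1. the key is fully in the lock: tip at least 16 mm below the slot's mouth, within 4 mm of its axis (z of key in the frame of lock_slot below -0.016 m and horizontal distance between key and lock_slot below 0.004 m), for 0.1 s.
2. the lock is turned past 1.15 rad (stop at 1.30) with the key in it (value of joint lock above 1.15 rad and z of key in the frame of lock_slot below -0.014 m and horizontal distance between key and lock_slot below 0.005 m), for 0.1 s.
3. the phone lies under the press within 6 mm of the end stop, screen still lifted (y of phone in the frame of machine above -0.006 m and z of phone in the frame of machine below 0.07 m and value of joint screen below 0.0015 m), for 0.1 s.
4. the plunger is within 2 mm of its stop with the screen pressed in by more than 3 mm (value of joint plunger above 0.018 m and value of joint screen above 0.003 m), for 0.1 s.
At the end, for the whole second after the job is handed in: The key is left in the lock (tip at least 14 mm below the slot's mouth, within 5 mm of its axis) and the lock is turned past 1.15 rad; the phone lies flat and still on the bed within 6 mm of the end stop, its screen pressed in by more than 3 mm; the plunger has sprung back to within 3 mm of the top (all of step 2 and y of phone in the frame of machine above -0.006 m and z of phone in the frame of machine below 0.07 m and angle between phone's own z axis and vertical below 0.05 rad and linear speed of phone below 0.02 m/s and value of joint screen above 0.003 m and value of joint plunger below 0.003 m); the robot touches nothing.
It fails at once if the screen is pushed in by more than 1.5 mm before the phone is under the press (more than 20 mm short of the stop) (value of joint screen above 0.0015 m and y of phone in the frame of machine below -0.02 m).
It fails at once if the screen is pushed in by more than 1.5 mm by the gripper (gripper on the phone at the time) (value of joint screen above 0.0015 m and contact force between phone and the fingers above 2 N).
It fails at once if the phone is lifted or tipped off the bed (z of phone in the frame of machine above 0.09 m or angle between phone's own z axis and vertical above 0.3 rad).
It fails at once if the bottle is moved more than 30 mm or tipped (distance of bottle from where it was at the start of the episode above 0.03 m or angle between bottle's own z axis and vertical above 0.4 rad).
It fails at once if the tape roll or spool is moved more than 30 mm (distance of any of tape_roll, spool from where it was at the start of the episode above 0.03 m).
It also fails if it takes over 61 s, if anything falls off the work surface, if the arm or the gripper's body presses on something with over 40 N, if the wrist force passes 120 N, or if a joint passes its speed limit or range.

ROBOT

A 6-joint arm with a two-finger parallel gripper is mounted at the origin on the work surface. World frame = base frame: x ahead of the robot, y to its left, z up, the work surface at z = 0. Lengths are in m, angles in rad, forces in N, time in s.
With the tool pointing down it reaches from about 0.25 to 0.725 m from the base axis. Payload 4 kg.
Tool frame: the origin (TCP) lies at the very end of the fingers, on their centre line; the grasp point (between the pads) lies 19 mm behind it; z points along the fingers, y is the line along which they close (so a half turn about z gives the same grasp; the last joint's range is limited). The gripper opens to 85 mm and grips with 20 to 120 N. Pads are 22 mm wide; open, the fingers measure 114 mm over their backs; the gripper's body (76 mm by 85 mm) begins 54 mm behind the grasp point. The pads swing forward as they close: fully open they stand 13 mm farther back than shut.
Start: joints at [-1.341, 0.241, 0.005, 1.335, 0, 1.571], TCP at [0.114, -0.487, 0.199] pointing down, gripper open.
Joint ranges: [-2.72, 2.72], [-1.05, 1.87], [-1.09, 1.28], [-1.99, 2.15], [-1.42, 1.44], [-3.14, 3.14]. Speed limits (rad/s): [2.79, 2.79, 3.14, 3.14, 3.14, 3.14].

INTERFACE

Orientations are given as a unit quaternion [x, y, z, w].
In Python, from workcell import * gives the robot as it stands. The module is installed in compiled form; this text tells all that it offers.
- The arm moves only by the tool send_rows, never from a script. Its argument "steps" is text: rows parted by semicolons, each of 7 numbers parted by spaces: the opening, from -1 (shut) to 1 (fully open), then the shift along the world's x, y, z in m, then the turn, a rotation vector about the world's x, y, z in rad. A call has exactly 5 rows; each row shifts and turns the commanded pose from where the row before left it; what a row does not reach is not made up. A row lasts 1/12 s, in which the tool goes at most 41.7 mm and 7.16 degrees, less where a joint would pass 70% of its speed; a pose out of reach is approached as far as the arm can. A call is refused whole if a number of a shift passes 0.0417 or a number of a turn 0.125, either way. A call with a gripper value outside its range is refused whole. The fingers move at their own pace and stop on an object; the grip force is fixed at half the most. Time passes only in rows, so rows that do not move let the fingers close, or fill a call up. It gives the time, the measured TCP pose, the force, the opening and the grip force at its end, in the units of the state.
- get_obs(): the state, without advancing time (a new reading comes with each control period).
- camera(name): name is "scene" or "side" or "wrist"; returns a dict with "frame" (384x512x3 uint8, red, green, blue), "range_z" (384x512 float32, m along the optical axis (not along the pixel's ray), 0 where there is no reading), "camera_matrix" (3x3 intrinsics, pixels), "extrinsics" (4x4, takes a point from world to camera coordinates); the wrist camera has in their place "T_tool_cam" (4x4, takes a point from camera to tool coordinates, whose origin is the TCP and whose axes are the flange's). Camera axes: x right, y down, z forward; pixel columns grow to the right and rows downward; lengths in m; the calibration is good to about 2 mm. The wrist camera is an equidistant fisheye: a pixel r from the principal point sees the ray r / f radians off the axis. A picture is of the moment at which its call begins: read the wrist's pose just before it.
- job_done(): hands the job in; it is judged then, once.
The state is a dict: "clock": time; "joint_pos": joint angles; "joint_vel": joint speeds; "tau": joint torques, N m; "eef_pos": TCP position; "tool_rot": TCP orientation; "ft_force": force on the tool from outside, world axes, zero at the start; "ft_torque": the same for the moment, N m; "grip_width": finger opening in m; "grasp_force": force on a finger pad.
Only numpy, scipy, OpenCV 4.12 (cv2) and the standard library are available. Lean on these libraries where they do the work, as an engineer would, in place of code of your own. Each camera call takes 0.05 s, during which the arm holds its last target. There are 200 camera calls.

## Working session

There is one attempt and no reset: what is moved stays moved. The work goes in short steps, Python scripts to look and compute and a tool call to move; the robot and the scene stay as the last step left them, time stands still between calls to the robot, and variables do not carry over. Pictures are saved under pics/ and viewed, at most 10 in all, crops included, and the job is handed in when it is done.

Besides the shell and the picture viewer there is one more tool, called as name(argument=value, ...) on one line, values as JSON. send_rows: Moves the arm, as the interface text tells. Its arguments: {"type":"object","properties":{"steps":{"type":"string"}},"required":["steps"]}

```bash
mkdir -p pics; cat > h.py <<'E'
from workcell import *
import numpy as np, cv2
def pts(c):
    d=c["range_z"];K=c["camera_matrix"];E=np.array(c["extrinsics"])
    v,u=np.mgrid[0:384,0:512]
    P=np.stack([(u-K[0,2])/K[0,0]*d,(v-K[1,2])/K[1,1]*d,d],-1)
    W=(P-E[:3,3])@E[:3,:3]
    W[d==0]=np.nan
    return W
E
python3 - <<'E'
from h import *
for n in("scene","side"):
    c=camera(n); np.savez(n+".npz",**c); f=c["frame"]
    cv2.imwrite(f"pics/{n}0.png",cv2.cvtColor(f,cv2.COLOR_RGB2BGR))
    print(n,c["camera_matrix"],c["extrinsics"])
print(get_obs())
E
```

```text
scene [[356.54039682   0.         253.30596878]
 [  0.         356.54039682 190.53270862]
 [  0.           0.           1.        ]] [[-0.87323143  0.48723492  0.00830646  0.5260877 ]
 [ 0.25366383  0.46904311 -0.8459629  -0.03956231]
 [-0.41607876 -0.73661434 -0.53317706  1.35499364]
 [ 0.          0.          0.          1.        ]]
side [[478.00115639   0.         254.54164095]
 [  0.         478.00115639 189.74707079]
 [  0.           0.           1.        ]] [[ 0.91523529 -0.40288955  0.00493723 -0.57134314]
 [-0.27539539 -0.63446023 -0.72223099  0.23788874]
 [ 0.2941118   0.65965159 -0.69163431  1.06583404]
 [ 0.          0.          0.          1.        ]]
{'clock': 0.1, 'joint_pos': array([-1.34100834e+00,  2.41338008e-01,  3.86907991e-03,  1.33519572e+00,
       -1.36136532e-05,  1.57078478e+00]), 'joint_vel': array([-0.00038589, -0.00062586,  0.00333233,  0.00205297, -0.00159481,
       -0.00114131]), 'tau': array([ 2.25124727e-04, -3.73138332e+01,  2.53010023e+01,  1.09108578e-02,
        1.36689746e-05,  1.32848506e-06]), 'eef_pos': array([ 0.11374014, -0.48625582,  0.19850571]), 'tool_rot': array([ 9.93405846e-01,  1.14647076e-01, -1.13850047e-04, -9.27221878e-04]), 'ft_force': array([-0.41601571, -0.18423335, -0.8481501 ]), 'ft_torque': array([-0.02713378,  0.00968545, -0.04212067]), 'grasp_force': 0.0, 'grip_width': 0.08532953792505049}
```

View pics/scene0.png

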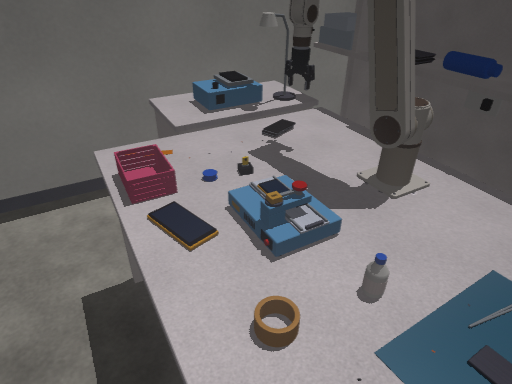

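View pics/side0.png

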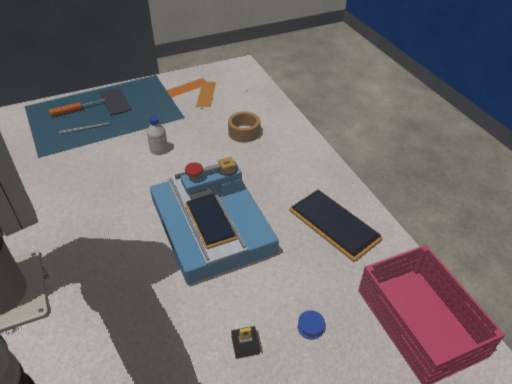

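The scene view shows the press (283,210) with the red head at (300,185), brass lock at (274,198) and key in its rest at (245,167). The side view shows the head at (195,170), lock at (228,165), key at (245,335), phone at (212,218) and the open end towards the bottom.

```bash
cat > m.py <<'E'
from h import *
for n in("scene","side"):
    c=dict(np.load(n+".npz")); W=pts(c); f=c["frame"]; hsv=cv2.cvtColor(f,cv2.COLOR_RGB2HSV)
    H,S,V=[hsv[...,i].astype(int) for i in range(3)]; z=W[...,2]
    def rep(name,m):
        k,l,st,ce=cv2.connectedComponentsWithStats(m.astype(np.uint8),connectivity=8)
        for i in range(1,k):
            if st[i,4]>12:
                p=W[l==i]; r=cv2.minAreaRect((p[:,:2]*1000).astype(np.float32))
                print(n,name,ce[i].round(1),st[i,4],"mean",np.nanmean(p,0).round(4),"zr",np.nanpercentile(z[l==i],[2,98]).round(3),"rect",np.round(r[0],1),np.round(r[1],1),round(r[2],1))
    near=(abs(W[...,0])<.9)&(abs(W[...,1])<.8)
    rep("redtop",near&((H<6)|(H>174))&(S>150)&(z>.15)&(z<.175))
    rep("brasstop",near&(H>10)&(H<32)&(S>90)&(z>.138)&(z<.157))
    rep("bluetop",near&(H>98)&(H<112)&(S>90)&(z>.045)&(z<.077))
    rep("yellow",near&(H>18)&(H<32)&(S>120)&(z>.028)&(z<.08))
    rep("black",near&(V<50)&(z>.015)&(z<.034))
    rep("arm",near&(H>98)&(H<112)&(S>90)&(z>.118)&(z<.133))
    rep("bed/white",near&(S<50)&(V>120)&(z>.06)&(z<.08))
    rep("dark",near&(V<70)&(z>.074)&(z<.09))
    rep("bottlecap",near&(H>105)&(H<125)&(S>150)&(z>.09)&(z<.125))
E
python3 m.py
```

```text
scene redtop [299.2 184.3] 88 mean [0.4919 0.0677 0.1592] zr [0.157 0.162] rect [491.7  66.9] [36.3 38.5] 86.9
scene brasstop [273.7 196.3] 129 mean [0.5776 0.0689 0.1459] zr [0.139 0.15 ] rect [575.1  66.5] [36.6 35.5] 85.8
scene bluetop [286.1 180.5] 108 mean [ 0.4147 -0.106   0.06  ] zr [0.057 0.062] rect [414.7 -99.7] [87.9 37.5] 86.7
scene bluetop [277.5 216.6] 1899 mean [0.5517 0.0508 0.059 ] zr [0.047 0.071] rect [505.8   7.7] [230.3 300.1] 0.1
scene yellow [244.5 160.7] 26 mean [ 0.4606 -0.3248  0.0476] zr [0.034 0.063] rect [ 459.6 -324.3] [ 7.  18.3] 86.3
scene black [278.  126.6] 221 mean [ 0.1324 -0.5967  0.0282] zr [0.017 0.032] rect [ 126.1 -604.3] [163.8  82.9] 23.3
scene black [244.5 167.7] 71 mean [ 0.4665 -0.3143  0.0235] zr [0.015 0.028] rect [ 462.6 -320.4] [45.4 45.3] 74.3
scene black [181.5 229. ] 245 mean [ 0.8077 -0.0761  0.0193] zr [0.016 0.022] rect [ 797.2 -109.6] [ 97.2 214. ] 17.2
scene black [269.8 246.5] 13 mean [0.6215 0.1274 0.0267] zr [0.022 0.031] rect [621.2 126.9] [16.9  2.8] 88.6
scene arm [288.9 200.1] 307 mean [0.5316 0.0787 0.1244] zr [0.118 0
[... 1618 characters left out ...]
] [ 2.9 30.5] 77.7
side arm [200.8 179.9] 262 mean [0.5037 0.0512 0.1255] zr [0.121 0.129] rect [513.5  59.7] [ 47.8 104.6] 86.1
side bed/white [153.  133.4] 64 mean [0.4571 0.3486 0.0741] zr [0.065 0.08 ] rect [457.2 351.2] [25.7 45.5] 53.6
side bed/white [205.6 227.3] 1214 mean [ 0.4759 -0.0434  0.0676] zr [0.063 0.074] rect [491.6   4.4] [100.3 303.5] 0.1
side dark [210.3 218.8] 1373 mean [ 0.4928 -0.0376  0.0804] zr [0.077 0.083] rect [494.1 -33.1] [153.1  72. ] 89.9
side dark [  9.3 279.5] 142 mean [ 0.0478 -0.0346  0.0818] zr [0.074 0.089] rect [ 49.8 -28. ] [71.  13.5] 58.6
side bottlecap [153.1 118.4] 33 mean [0.467  0.3622 0.1149] zr [0.112 0.118] rect [467.5 363.1] [22.8 21.1] 56.5
```

send_rows(steps="1 0.033 0.015 0 0 0 -0.036;1 0.033 0.015 0 0 0 -0.036;1 0.033 0.015 0 0 0 -0.036;1 0.033 0.015 0 0 0 -0.036;1 0.033 0.015 0 0 0 -0.036")

```text
clock: 0.52
eef_pos: [0.2799, -0.4108, 0.1989]
tool_rot: [1.0, 0.024, -0.0, -0.0]
ft_force: [0.3, -0.1, 0.5]
grip_width: 0.0854
grasp_force: 0.0
```

send_rows(steps="1 0.033 0.015 0 0 0 -0.036;1 0.033 0.015 0 0 0 -0.036;1 0.033 0.015 0 0 0 -0.036;1 0.033 0.015 0 0 0 -0.036;1 0.033 0.015 0 0 0 -0.036")

```text
clock: 0.93
eef_pos: [0.4451, -0.3356, 0.1988]
tool_rot: [0.998, -0.066, -0.0, -0.0]
ft_force: [1.0, -0.8, 0.9]
grip_width: 0.0858
grasp_force: 0.0
```

```bash
cat >> h.py <<'E'
from scipy.spatial.transform import Rotation as R
def wrist(tag):
    o=get_obs(); c=camera("wrist"); f=c["frame"]
    cv2.imwrite(f"pics/{tag}.png",cv2.cvtColor(f,cv2.COLOR_RGB2BGR)); np.savez(tag+".npz",p=o["eef_pos"],q=o["tool_rot"],**c)
    return o
def wrays(c):
    K=c["camera_matrix"]; v,u=np.mgrid[0:384,0:512]
    x=(u-K[0,2])/K[0,0]; y=(v-K[1,2])/K[1,1]; th=np.hypot(x,y); s=np.sin(th)/np.maximum(th,1e-9)
    r=np.stack([x*s,y*s,np.cos(th)],-1); T=c["T_tool_cam"]; M=R.from_quat(c["q"]).as_matrix()
    return c["p"]+M@T[:3,3], r@T[:3,:3].T@M.T
def plane(o,d,z): return o+d*((z-o[2])/d[...,2])[...,None]
E
python3 - <<'E'
from h import *
o=wrist("w1"); print(o["clock"],o["joint_pos"].round(3),o["eef_pos"].round(4),o["tool_rot"].round(4))
c=np.load("w1.npz"); print(c["T_tool_cam"].round(4),c["camera_matrix"].round(1))
E
```

```text
0.9333 [-0.646  0.357  0.164  1.379 -0.     2.627] [ 0.4451 -0.3356  0.1988] [ 9.978e-01 -6.580e-02 -5.000e-04 -2.000e-04]
[[ 0.000e+00 -9.576e-01 -2.880e-01  7.490e-02]
 [ 1.000e+00 -2.000e-04  9.000e-04  2.000e-04]
 [-9.000e-04 -2.880e-01  9.576e-01 -1.748e-01]
 [ 0.000e+00  0.000e+00  0.000e+00  1.000e+00]] [[297.3   0.  258.7]
 [  0.  297.3 184.5]
 [  0.    0.    1. ]]
```

View pics/w1.png

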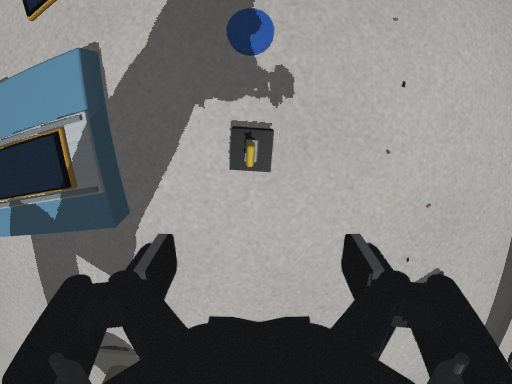

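The wrist view shows the rest at (251,147), the key's yellow head at (250,152) upright, its long axis along the image's columns; the spool is at (250,32) and the fingers are clear.

```bash
cat >> h.py <<'E'
def wpts(c):
    o,d=wrays(c); T=c["T_tool_cam"]; M=R.from_quat(c["q"]).as_matrix(); ax=M@T[:3,2]
    rz=c["range_z"]; W=o+d*(rz/(d@ax))[...,None]; W[rz==0]=np.nan; return W
def rect(name,P,z=None):
    r=cv2.minAreaRect((P[:,:2]*1000).astype(np.float32)); print(name,len(P),"mean",P.mean(0).round(4),"rect",np.round(r[0],1),np.round(r[1],1),round(r[2],1))
E
python3 - <<'E'
from h import *
c=dict(np.load("w1.npz")); o,d=wrays(c); W=wpts(c)
h=cv2.cvtColor(c["frame"],cv2.COLOR_RGB2HSV).astype(int); roi=np.zeros((384,512),bool); roi[110:185,215:290]=1
ye=roi&(h[...,0]>18)&(h[...,0]<34)&(h[...,1]>110)&(h[...,2]>60)
z=W[...,2]; print("ztop",np.nanpercentile(z[ye],[5,50,95]).round(4))
t=ye&(z>.059); rect("keytop",plane(o,d,.064)[t]); rect("keyall",W[ye])
bl=roi&(z>.022)&(z<.030); rect("rest z",W[bl]); rect("rest plane",plane(o,d,.026)[bl])
p=W[t][:,:2]; print(np.argwhere(t).min(0),np.argwhere(t).max(0))
u,s,v=np.linalg.svd(p-p.mean(0)); print(np.degrees(np.arctan2(v[0,1],v[0,0])))
co=roi&(z>.027)&(z<.034)&(h[...,2]>90); rect("collar",W[co])
E
```

```text
ztop [0.0465 0.0634 0.0647]
keytop 148 mean [ 0.4598 -0.3285  0.064 ] rect [ 459.8 -328.1] [ 7.5 22.8] 81.9
keyall 171 mean [nan nan nan] rect [ 455.7 -327.5] [ 6.8 31.4] 76.7
rest z 1493 mean [ 0.4597 -0.3284  0.0261] rect [ 458.9 -328.1] [50.2 50. ] 78.4
rest plane 1493 mean [ 0.4597 -0.3284  0.026 ] rect [ 459.1 -328.1] [50.2 50.2] 78.3
[145 246] [166 253]
169.50275601388606
collar 75 mean [ 0.4584 -0.3308  0.0299] rect [ 452.4 -323.2] [20.3 44.4] 36.3
```

send_rows(steps="0 0.0073 0.0037 -0.02 0 0 -0.032;0 0.0073 0.0036 -0.02 0 0 -0.032;0 0 0 -0.02 0 0 0;0 0 0 -0.02 0 0 0;0 0 0 -0.02 0 0 0")

```text
clock: 1.4
eef_pos: [0.4581, -0.3291, 0.0978]
tool_rot: [0.995, -0.097, -0.001, -0.0]
ft_force: [0.3, -0.7, -0.4]
grip_width: 0.0428
grasp_force: 0.0
```

send_rows(steps="0 0 0 -0.02 0 0 0;0 0 0 -0.02 0 0 0;0 0 0 -0.015 0 0 0;0 0 0 -0.008 0 0 0;0 0 0 0 0 0 0")

```text
clock: 1.82
eef_pos: [0.4566, -0.3284, 0.0338]
tool_rot: [0.995, -0.097, -0.002, -0.001]
ft_force: [-1.3, 0.9, 1.0]
grip_width: 0.0426
grasp_force: 0.0
```

```bash
python3 - <<'E'
from h import *
o=wrist("w2"); print(o["clock"],o["joint_pos"].round(3),o["eef_pos"].round(4),o["tool_rot"].round(4),o["ft_force"],o["grip_width"])
E
```

```text
1.8167 [-0.624  0.489 -0.085  1.003 -0.     2.712] [ 0.4566 -0.3284  0.0338] [ 0.9953 -0.0969 -0.0023 -0.0013] [-1.27187746  0.87369918  0.95604045] 0.042628108560513286
```

View pics/w2.png

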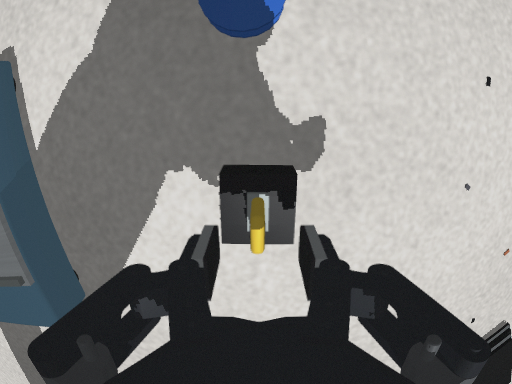

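The head stands centred between the fingers at (258,225), with the block at (258,205). I nudge x by 3 mm and close.

send_rows(steps="0 0.003 0 0.002 0 0 0;-1 0 0 0 0 0 0;-1 0 0 0 0 0 0;-1 0 0 0 0 0 0;-1 0 0 0 0 0 0")

```text
clock: 2.28
eef_pos: [0.4619, -0.3298, 0.039]
tool_rot: [0.995, -0.097, 0.001, 0.0]
ft_force: [0.4, -0.0, 0.4]
grip_width: 0.0002
grasp_force: 0.0
```

send_rows(steps="-1 0 0 0 0 0 0;-1 0 0 0 0 0 0;-1 0 0 0.01 0 0 0;-1 0 0 0.015 0 0 0;-1 0 0 0.02 0 0 0")

```text
clock: 2.7
eef_pos: [0.4604, -0.3288, 0.0829]
tool_rot: [0.995, -0.097, -0.001, -0.001]
ft_force: [-0.0, -0.3, -0.9]
grip_width: -0.0001
grasp_force: 0.0
```

```bash
python3 - <<'E'
from h import *
o=wrist("w3"); print(o["clock"],o["eef_pos"].round(4),o["grip_width"],o["grasp_force"])
E
```

```text
2.7 [ 0.4604 -0.3288  0.0829] -6.173311100733233e-05 0.0
```

View pics/w3.png

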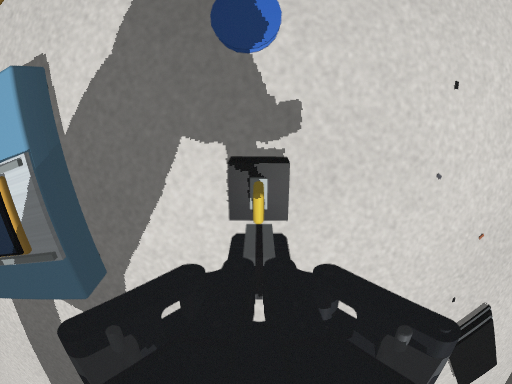

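The fingers are shut at (258,240) and the yellow head still seems to be in front of and below them at (258,200). I check its depth.

```bash
python3 - <<'E'
from h import *
for n,ys in (("w2",(190,260)),("w3",(170,230))):
    c=dict(np.load(n+".npz")); o,d=wrays(c); W=wpts(c)
    h=cv2.cvtColor(c["frame"],cv2.COLOR_RGB2HSV).astype(int); roi=np.zeros((384,512),bool); roi[ys[0]:ys[1],240:280]=1
    ye=roi&(h[...,0]>18)&(h[...,0]<34)&(h[...,1]>110)&(h[...,2]>40); z=W[...,2]
    for r in range(ys[0],ys[1],4):
        m=ye[r]; 
        if m.any(): print(n,r,np.argwhere(m)[[0,-1],0],np.nanmedian(W[r][m],0).round(4))
    print("fingers")
    for r in range(224,290,8): print(r,W[r,258].round(4),W[r,225].round(4),W[r,210].round(4))
E
```

```text
w2 198 [254 261] [ 0.4702 -0.3306  0.0348]
w2 202 [252 263] [ 0.4701 -0.3306  0.0413]
w2 206 [251 263] [ 0.4701 -0.3304  0.0473]
w2 210 [251 263] [ 0.47   -0.3304  0.0541]
w2 214 [251 263] [ 0.4702 -0.3305  0.0598]
w2 218 [250 264] [ 0.4691 -0.3302  0.0629]
w2 222 [250 264] [ 0.4671 -0.33    0.0637]
w2 226 [251 264] [ 0.4649 -0.3297  0.0637]
w2 230 [250 264] [ 0.4624 -0.329   0.0634]
w2 234 [250 264] [ 0.4598 -0.3285  0.0629]
w2 238 [250 264] [ 0.4576 -0.3281  0.0634]
w2 242 [250 264] [ 0.4551 -0.3275  0.0633]
w2 246 [251 263] [ 0.4528 -0.327   0.0633]
w2 250 [252 263] [ 0.4505 -0.3269  0.064 ]
fingers
224 [ 0.466  -0.3302  0.0642] [ 0.4528 -0.3047  0.0255] [ 0.4437 -0.2874 -0.0009]
232 [ 0.4614 -0.3293  0.0642] [ 0.4475 -0.3035  0.0266] [ 0.4738 -0.3084  0.0814]
240 [ 0.4565 -0.3283  0.064 ] [ 0.4416 -0.3021  0.0269] [ 0.4729 -0.3092  0.0882]
248 [ 0.4517 -0.3274  0.0642] [ 0.4209 -0.294  -0.0007] [ 0.4716 -0.3097  0.0935]
256 [ 4.089e-01 -3.187e-01 -3.000e-04] [ 4.138e-01 -2.923e-01 -3.000e-04] [ 0.4694 -0.3097  0.0969]
264 [ 4.017e-01 -3.172e-01  2.000e-04] [ 4.064e-01 -2.905e-01 
[... 889 characters left out ...]
232 [ 0.4722 -0.3311  0.1281] [ 0.417  -0.2874  0.0005] [ 4.194e-01 -2.729e-01  2.000e-04]
240 [ 0.4729 -0.3313  0.1377] [ 4.081e-01 -2.852e-01 -3.000e-04] [ 4.109e-01 -2.706e-01  1.000e-04]
248 [ 0.4732 -0.3313  0.1457] [ 0.3997 -0.2832  0.0004] [ 4.019e-01 -2.681e-01 -3.000e-04]
256 [ 0.4724 -0.3312  0.1511] [ 3.905e-01 -2.809e-01  1.000e-04] [ 0.3927 -0.2656 -0.0007]
264 [ 0.4693 -0.3306  0.1523] [ 0.476  -0.3189  0.1594] [ 0.3832 -0.2629 -0.001 ]
272 [ 0.465  -0.3297  0.1518] [ 0.4757 -0.3194  0.1648] [ 0.4722 -0.3115  0.1577]
280 [ 0.4613 -0.329   0.1524] [ 0.4757 -0.3199  0.1702] [ 0.4725 -0.3125  0.164 ]
288 [ 0.457  -0.3281  0.1523] [ 0.4801 -0.3222  0.1813] [ 0.481  -0.3175  0.1815]
```

```bash
python3 - <<'E'
from h import *
for n in ("w1","w2","w3"):
    c=dict(np.load(n+".npz")); W=wpts(c); M=R.from_quat(c["q"]).as_matrix()
    L=(W-c["p"])@M
    m=(abs(L[...,0])<.02)&(abs(L[...,1])<.06)&(L[...,2]<-.005)&(W[...,2]>.07)
    q=L[m]; print(n,c["p"][2],"tip z tool:",np.sort(q[:,2])[-40::8].round(4),"x",q[np.argsort(q[:,2])[-10:],0].mean().round(4),"y",np.percentile(q[:,1],[1,99]).round(3))
E
```

```text
w1 0.19880618844156717 tip z tool: [-0.0462 -0.046  -0.0456 -0.0454 -0.0451] x 0.0007 y [-0.06  0.06]
w2 0.03382454804619902 tip z tool: [-0.038  -0.0378 -0.0374 -0.0369 -0.0365] x -0.001 y [-0.059  0.059]
w3 0.08294651762853894 tip z tool: [-0.0376 -0.0372 -0.0367 -0.0361 -0.0357] x 0.0118 y [-0.056  0.056]
```

```bash
python3 - <<'E'
from h import *
for n in("side","scene"):
    W=pts(camera(n)); m=(np.hypot(W[...,0]-.4604,W[...,1]+.3288)<.03)
    z=np.sort(W[...,2][m]); print(n,np.histogram(z,bins=np.arange(0,.24,.01)))
E
```

```text
side (array([ 80,  52, 404,  45,  26,  35,  48,   0,   0,   0,   0,   0,   6,
        10,   3,   1,  10,  36,  24,  13,  19,  24,  28]), array([0.  , 0.01, 0.02, 0.03, 0.04, 0.05, 0.06, 0.07, 0.08, 0.09, 0.1 ,
       0.11, 0.12, 0.13, 0.14, 0.15, 0.16, 0.17, 0.18, 0.19, 0.2 , 0.21,
       0.22, 0.23]))
scene (array([24, 25, 64, 17, 16, 14, 10,  0,  0,  0,  0,  1, 13, 16, 20, 12, 12,
       10, 12, 13, 17, 17, 23]), array([0.  , 0.01, 0.02, 0.03, 0.04, 0.05, 0.06, 0.07, 0.08, 0.09, 0.1 ,
       0.11, 0.12, 0.13, 0.14, 0.15, 0.16, 0.17, 0.18, 0.19, 0.2 , 0.21,
       0.22, 0.23]))
```

All three cameras put the real fingertips about 34 mm above the reported TCP, so I go deeper by that amount.

send_rows(steps="0 0 0 0 0 0 0;0 0 0 0 0 0 0;0 0 0 0 0 0 0;0 0 0 -0.02 0 0 0;0 0 0 -0.02 0 0 0")

```text
clock: 3.27
eef_pos: [0.4623, -0.3301, 0.0435]
tool_rot: [0.995, -0.097, 0.001, 0.001]
ft_force: [-1.3, -0.6, -0.5]
grip_width: 0.0427
grasp_force: 0.0
```

send_rows(steps="0 0 0 -0.02 0 0 0;0 0 0 -0.012 0 0 0;0 0 0 -0.005 0 0 0;0 0 0 0 0 0 0;-1 0 0 0 0 0 0")

```text
clock: 3.68
eef_pos: [0.4614, -0.3295, 0.0062]
tool_rot: [0.995, -0.097, -0.0, -0.0]
ft_force: [-0.4, -0.2, 0.4]
grip_width: 0.0316
grasp_force: 0.0
```

send_rows(steps="-1 0 0 0 0 0 0;-1 0 0 0 0 0 0;-1 0 0 0 0 0 0;-1 0 0 0 0 0 0;-1 0 0 0 0 0 0")

```text
clock: 4.1
eef_pos: [0.4622, -0.3301, 0.0073]
tool_rot: [0.995, -0.097, 0.001, 0.001]
ft_force: [0.2, 0.1, 3.6]
grip_width: 0.0066
grasp_force: 62.3
```

send_rows(steps="-1 0 0 0.02 0 0 0;-1 0 0 0.03 0 0 0;-1 0 0 0.035 0 0 0;-1 0 0 0.035 0 0 0;-1 0 0 0.03 0 0 0")

```text
clock: 4.52
eef_pos: [0.4616, -0.3296, 0.1587]
tool_rot: [0.995, -0.097, 0.001, 0.0]
ft_force: [0.5, -0.6, -0.9]
grip_width: 0.0066
grasp_force: 61.8
```

send_rows(steps="-1 0.0038 0.0132 0.0015 0 0 0.1095;-1 0.0038 0.0132 0.0015 0 0 0.1095;-1 0.0038 0.0132 0.0015 0 0 0.1095;-1 0.0038 0.0132 0.0015 0 0 0.1095;-1 0.0038 0.0132 0.0015 0 0 0.1095")

```text
clock: 4.93
eef_pos: [0.4804, -0.2629, 0.1639]
tool_rot: [0.984, 0.178, -0.0, -0.0]
ft_force: [-0.0, 0.2, -0.6]
grip_width: 0.0066
grasp_force: 62.0
```

send_rows(steps="-1 0.0038 0.0132 0.0015 0 0 0.1095;-1 0.0038 0.0132 0.0015 0 0 0.1095;-1 0.0038 0.0132 0.0015 0 0 0.1095;-1 0.0038 0.0132 0.0015 0 0 0.1095;-1 0.0038 0.0132 0.0015 0 0 0.1095")

```text
clock: 5.35
eef_pos: [0.4994, -0.1968, 0.1713]
tool_rot: [0.899, 0.438, -0.0, -0.0]
ft_force: [-0.0, -0.8, -0.6]
grip_width: 0.0068
grasp_force: 62.0
```

send_rows(steps="-1 0.0038 0.0132 0.0015 0 0 0.1095;-1 0.0038 0.0132 0.0015 0 0 0.1095;-1 0.0038 0.0132 0.0015 0 0 0.1095;-1 0.0038 0.0132 0.0015 0 0 0.1095;-1 0.0038 0.0132 0.0015 0 0 0.1095")

```text
clock: 5.77
eef_pos: [0.5184, -0.1308, 0.1789]
tool_rot: [0.747, 0.665, -0.0, -0.0]
ft_force: [-0.4, -0.3, 0.1]
grip_width: 0.0066
grasp_force: 62.0
```

send_rows(steps="-1 0.0038 0.0132 0.0015 0 0 0.1095;-1 0.0038 0.0132 0.0015 0 0 0.1095;-1 0.0038 0.0132 0.0015 0 0 0.1095;-1 0.0038 0.0132 0.0015 0 0 0.1095;-1 0.0038 0.0132 0.0015 0 0 0.1095")

```text
clock: 6.18
eef_pos: [0.5373, -0.0649, 0.1863]
tool_rot: [0.54, 0.842, -0.0, -0.0]
ft_force: [-0.5, 0.0, 0.1]
grip_width: 0.0068
grasp_force: 62.0
```

send_rows(steps="-1 0.0038 0.0132 0.0015 0 0 0.1095;-1 0.0038 0.0132 0.0015 0 0 0.1095;-1 0.0038 0.0132 0.0015 0 0 0.1095;-1 0.0038 0.0132 0.0015 0 0 0.1095;-1 0.0038 0.0132 0.0015 0 0 0.1095")

```text
clock: 6.6
eef_pos: [0.5563, 0.0011, 0.1938]
tool_rot: [0.292, 0.956, -0.0, -0.0]
ft_force: [-0.1, 0.3, -0.3]
grip_width: 0.0064
grasp_force: 62.0
```

send_rows(steps="-1 0.0038 0.0132 0.0015 0 0 0.1095;-1 0.0038 0.0132 0.0015 0 0 0.1095;-1 0.0038 0.0132 0.0015 0 0 0.1095;-1 0.0038 0.0132 0.0015 0 0 0.1095;-1 0 0 0 0 0 0")

```text
clock: 7.02
eef_pos: [0.5722, 0.0554, 0.1998]
tool_rot: [0.078, 0.997, 0.001, 0.0]
ft_force: [0.1, -0.4, -0.3]
grip_width: 0.0064
grasp_force: 62.0
```

```bash
python3 - <<'E'
from h import *
o=wrist("w4"); print(o["clock"],o["joint_pos"].round(3),o["eef_pos"].round(4),o["tool_rot"].round(4),o["grip_width"],o["grasp_force"])
E
```

```text
7.0167 [9.600e-02 3.900e-01 2.160e-01 1.396e+00 1.000e-03 2.520e-01] [0.5722 0.0554 0.1998] [7.77e-02 9.97e-01 5.00e-04 2.00e-04] 0.006405574352540265 61.96272253990173
```

View pics/w4.png

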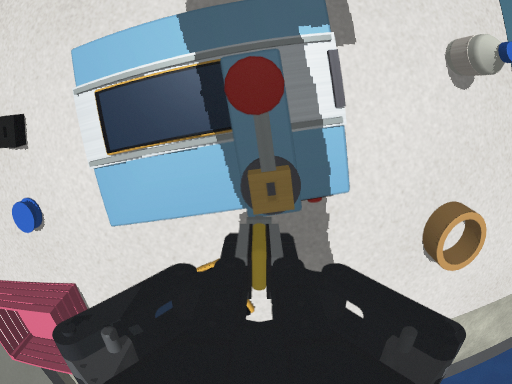

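The view shows the brass plug at (271,189) with its slot, the tongue running up to the red head at (254,85), the phone's screen at (165,108), and the key in the fingers at (260,245).

```bash
python3 - <<'E'
from h import *
c=dict(np.load("w4.npz")); o,d=wrays(c); W=wpts(c); z=W[...,2]
h=cv2.cvtColor(c["frame"],cv2.COLOR_RGB2HSV).astype(int); H,S,V=h[...,0],h[...,1],h[...,2]
def roi(a,b,e,f):
    m=np.zeros((384,512),bool); m[a:b,e:f]=1; return m
br=roi(155,220,240,310)&(z>.142)&(z<.152)&(H>8)&(H<30)&(S>80); rect("plug",plane(o,d,.148)[br])
red=roi(45,125,215,295)&((H<8)|(H>172))&(S>120)&(z>.154)&(z<.166); rect("red",plane(o,d,.160)[red])
print(cv2.minEnclosingCircle((plane(o,d,.160)[red][:,:2]*1000).astype(np.float32)))
sl=roi(175,205,258,285)&(V<60)&(z<.143); P=plane(o,d,.148)[roi(178,202,260,282)&(V<75)]; rect("slot",P)
g=V[176:206,258:284]; print(g[::2,::1])
dk=roi(50,170,90,240)&(V<75)&(z>.074)&(z<.086); rect("screen",plane(o,d,.080)[dk])
st=roi(105,170,240,285)&(S<60)&(z>.128)&(z<.15); rect("tongue",W[st])
bl=(H>95)&(H<112)&(S>80)&(z>.055)&(z<.068); rect("body",W[bl])
M=R.from_quat(c["q"]).as_matrix(); L=(W-c["p"])@M
k=roi(205,300,235,285)&(H>18)&(H<34)&(S>110)&(L[...,2]<.0)
q=L[k]; print("key head in tool",np.nanpercentile(q,[2,50,98],axis=0).round(4))
k=roi(205,300,235,285)&(abs(L[...,0])<.03)&(abs(L[...,1])<.02)&(L[...,2]>-.034)&(z>.16)
print("below tips",k.sum(),np.nanpercentile(L[k],[2,50,98],axis=0).round(4))
E
```

```text
plug 1598 mean [0.5752 0.0646 0.148 ] rect [575.4  64.5] [34. 36.] 88.9
red 2698 mean [0.4914 0.0643 0.16  ] rect [491.4  64.4] [41.3 42. ] 80.6
((491.35986328125, 64.29496002197266), 21.23331642150879)
slot 102 mean [0.5734 0.0646 0.148 ] rect [573.4  64.6] [ 6.4 10.6] 88.8
[[110 110 110 111 111 112 111 111 109 111 110 111 110 109 110 111 109 110
  110 110 109 112 110 111 112 110]
 [110 110 111 110 111 110 110 111 111 110 109 110 110 109 110 110 109 110
  108 108 109 108 108 108 110 109]
 [109 111 108 109 109 108 108 107 108 108 107 108 107 107 108 108 106 106
  105 108 109 110 110 109 109 110]
 [108 109 108 107 107 107 106 104 103 103 102  93  80  76  75  68  84 100
  104 108 108 109 108 109 110 109]
 [109 110 111 110 109 109 104 104  76  56  54  54  56  57  57  56  72  99
  105 109 108 110 108 109 108 108]
 [110 109 110 109 109 110 106 104  83  57  55  57  54  55  54  56  59  96
  103 107 108 107 105 107 107 106]
 [109 109 108 107 107 107 105 104  93  63  57  55  54  55  56  56  57  94
  103 106 107 108 109 109 109 109]
 [106 106 107 108 107 108 108 106 103  67  57  55  55  57  57
[... 540 characters left out ...]
9  99  99 100  99
  103 107 105 106 109 107 108 107]
 [110 109 109 109 111 109 109 109 107 106 106 105 106 107 106 107 106 107
  105 106 106 110 110 111 110 110]
 [108 109 107 108 110 109 109 109 109 109 111 107 108 109 109 108 109 109
  109 109 109 110 109 110 110 109]]
screen 2330 mean [ 0.4935 -0.0053  0.08  ] rect [492.9 -36.2] [141.8  69.9] 90.0
tongue 1048 mean [0.5389 0.0649 0.1429] rect [535.9  63.2] [32.8 46.3] 89.1
body 22236 mean [0.5073 0.0038 0.0602] rect [506.4   4.5] [227.7 298.1] 0.1
key head in tool [[-0.0155 -0.0037 -0.0577]
 [ 0.0024 -0.0002 -0.0559]
 [ 0.006   0.003  -0.0279]]
below tips 269 [[ 0.0004 -0.0072 -0.0338]
 [ 0.0053 -0.0002 -0.023 ]
 [ 0.0066  0.0061 -0.0044]]
```

```bash
python3 - <<'E'
from h import *
c=dict(np.load("w4.npz")); W=wpts(c); M=R.from_quat(c["q"]).as_matrix(); L=(W-c["p"])@M
h=cv2.cvtColor(c["frame"],cv2.COLOR_RGB2HSV)
for r in range(204,296,4):
    row=[(u,)+tuple((L[r,u]*1000).round(1))+(int(h[r,u,0]),int(h[r,u,1]),int(h[r,u,2])) for u in (250,256,260,264,270)]
    print(r,*["%d:(%.0f %.0f %.0f|%d %d %d)"%t for t in row])
E
```

```text
204 250:(-19 -8 69|110 14 55) 256:(-13 -3 53|20 138 109) 260:(-13 1 52|21 136 107) 264:(-13 4 52|20 143 109) 270:(-12 9 51|20 132 108)
208 250:(-25 -8 73|101 104 110) 256:(nan nan nan|19 137 110) 260:(-16 1 52|21 135 108) 264:(-16 4 52|21 136 109) 270:(-16 9 52|20 138 111)
212 250:(-29 -8 74|102 103 109) 256:(-19 -3 50|21 137 108) 260:(-20 1 52|20 137 108) 264:(-20 4 51|20 128 106) 270:(-20 9 51|20 113 88)
216 250:(-33 -8 74|102 96 104) 256:(0 -2 -4|90 16 78) 260:(1 0 -5|100 19 80) 264:(-33 4 75|99 43 102) 270:(-86 15 200|10 7 107)
220 250:(6 -5 -22|84 14 89) 256:(6 -2 -23|98 12 87) 260:(6 0 -22|96 15 87) 264:(6 3 -24|90 12 87) 270:(6 6 -23|90 12 87)
224 250:(10 -5 -36|105 15 34) 256:(6 -2 -28|24 173 112) 260:(6 0 -28|24 168 114) 264:(3 3 -23|26 56 95) 270:(9 6 -36|90 12 83)
228 250:(10 -5 -41|150 26 30) 256:(5 -2 -31|24 169 113) 260:(5 0 -32|24 169 113) 264:(4 2 -30|24 175 111) 270:(9 5 -41|98 12 86)
232 250:(9 -4 -45|105 36 28) 256:(5 -2 -36|24 169 115) 260:(5 0 -37|24 170 114) 264:(4 2 -35|24 172 113) 270:(9 5 -45|105 12 83)
236 250:(10 -4 -51|0 9 27) 256:(6 -2 -42|24 172 114) 260
[... 1205 characters left out ...]
) 270:(2 4 -69|120 25 31)
276 250:(1 -4 -70|120 15 33) 256:(-8 -2 -57|24 175 127) 260:(-9 0 -57|24 173 127) 264:(-9 2 -57|24 167 122) 270:(0 4 -70|130 21 36)
280 250:(-2 -4 -70|105 16 32) 256:(-11 -2 -56|24 172 126) 260:(-11 0 -57|24 172 126) 264:(-11 2 -56|24 173 121) 270:(-2 4 -69|105 17 30)
284 250:(-4 -4 -70|120 8 34) 256:(-14 -2 -56|24 170 126) 260:(-14 0 -56|24 172 126) 264:(-14 2 -56|24 170 123) 270:(-4 5 -69|83 32 32)
288 250:(-6 -4 -70|105 33 31) 256:(-16 -2 -56|24 171 124) 260:(-16 0 -56|24 173 124) 264:(-16 2 -56|24 160 121) 270:(-6 5 -70|110 21 36)
292 250:(-8 -4 -70|120 15 33) 256:(-216 -5 199|18 6 222) 260:(-216 2 200|18 6 221) 264:(-216 8 199|18 6 219) 270:(-9 5 -69|102 29 44)
```

send_rows(steps="-1 -0.0014 0.0045 0 0 0 0.068;-1 -0.0014 0.0046 0 0 0 0.068;-1 0 0 -0.015 0 0 0;-1 0 0 -0.015 0 0 0;-1 0 0 -0.008 0 0 0")

```text
clock: 7.48
eef_pos: [0.5677, 0.0614, 0.1602]
tool_rot: [0.014, 1.0, -0.0, -0.001]
ft_force: [0.4, -0.7, -1.2]
grip_width: 0.0065
grasp_force: 62.0
```

send_rows(steps="-1 0 0 0 0 0 0;-1 0 0 0 0 0 0;-1 0 0 0 0 0 0;-1 0 0 0 0 0 0;-1 0 0 0 0 0 0")

```text
clock: 7.9
eef_pos: [0.5695, 0.0623, 0.1627]
tool_rot: [0.012, 1.0, 0.0, 0.001]
ft_force: [0.3, 0.5, -1.2]
grip_width: 0.0072
grasp_force: 62.0
```

```bash
python3 - <<'E'
from h import *
o=wrist("w5"); print(o["clock"],o["eef_pos"].round(4),o["tool_rot"].round(4),2*np.degrees(np.arctan2(o["tool_rot"][1],o["tool_rot"][0])))
c=dict(np.load("w5.npz")); W=wpts(c); ro,d=wrays(c); z=W[...,2]; M=R.from_quat(c["q"]).as_matrix(); L=(W-c["p"])@M
h=cv2.cvtColor(c["frame"],cv2.COLOR_RGB2HSV).astype(int); H,S,V=h[...,0],h[...,1],h[...,2]
m=np.zeros((384,512),bool); m[140:260,220:310]=1
br=m&(z>.143)&(z<.151)&(H>8)&(H<30)&(S>80); P=plane(ro,d,.148)[br]; rect("plug",P); print(P.min(0),P.max(0))
k=(H>20)&(H<30)&(S>140)&(abs(L[...,1])<.012)&(L[...,2]<-.05)&(abs(L[...,0])<.04); rect("head top",W[k]); 
q=L[(H>20)&(H<30)&(S>140)&(abs(L[...,1])<.012)&(abs(L[...,0])<.04)&(L[...,2]<-.02)]; print(np.nanpercentile(q,[2,50,98],axis=0).round(4))
cv2.imwrite("pics/w5c.png",cv2.resize(cv2.cvtColor(c["frame"][120:300,160:360],cv2.COLOR_RGB2BGR),None,fx=3,fy=3))
E
```

```text
7.9 [0.5695 0.0623 0.1627] [1.240e-02 9.999e-01 1.000e-04 9.000e-04] 178.58346452222113
plug 1435 mean [0.5694 0.0657 0.148 ] rect [572.2  64.7] [34.5 32.9] 87.3
[0.55541872 0.04757385 0.148     ] [0.58932496 0.08173111 0.148     ]
head top 623 mean [0.5729 0.0617 0.2187] rect [574.9  61.7] [ 6.5 23.2] 88.3
[[-0.0155 -0.0037 -0.0577]
 [ 0.0022 -0.0003 -0.0558]
 [ 0.006   0.0026 -0.0282]]
```

View pics/w5c.png

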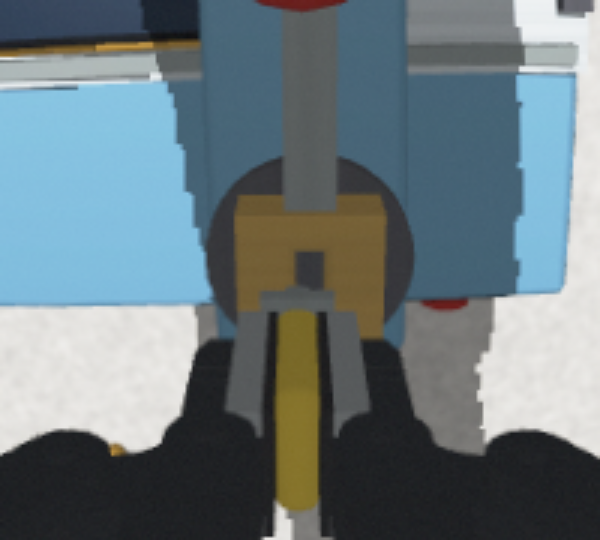

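The picture shows the key (crop 297,400) about 4 px left of the slot (crop 310,270), which agrees with the measured 2.7 mm in y.

send_rows(steps="-1 0.0012 0.0027 0 0 0 0;-1 0 0 0 0 0 0;-1 0 0 -0.004 0 0 0;-1 0 0 -0.004 0 0 0;-1 0 0 -0.004 0 0 0")

```text
clock: 8.37
eef_pos: [0.5699, 0.0651, 0.1492]
tool_rot: [0.012, 1.0, -0.0, -0.0]
ft_force: [-0.3, 1.0, -0.8]
grip_width: 0.007
grasp_force: 62.0
```

send_rows(steps="-1 0 0 -0.004 0 0 0;-1 0 0 -0.003 0 0 0;-1 0 0 -0.003 0 0 0;-1 0 0 0 0 0 0;-1 0 0 0 0 0 0")

```text
clock: 8.78
eef_pos: [0.5699, 0.065, 0.1395]
tool_rot: [0.012, 1.0, -0.0, -0.0]
ft_force: [-0.0, 0.5, -0.7]
grip_width: 0.0067
grasp_force: 62.0
```

send_rows(steps="-1 0 0 -0.003 0 0 0;-1 0 0 -0.003 0 0 0;-1 0 0 -0.003 0 0 0;-1 0 0 -0.002 0 0 0;-1 0 0 0 0 0 0")

```text
clock: 9.2
eef_pos: [0.5701, 0.065, 0.1293]
tool_rot: [0.012, 1.0, 0.0, 0.0]
ft_force: [-1.0, 0.4, 2.4]
grip_width: 0.0065
grasp_force: 62.4
```

send_rows(steps="-1 0 0.0007 0 0 0 -0.11;-1 0.0001 0.0007 0 0 0 -0.11;-1 0.0002 0.0007 0 0 0 -0.11;-1 0.0003 0.0006 0 0 0 -0.11;-1 0.0003 0.0006 0 0 0 -0.11")

```text
clock: 9.62
eef_pos: [0.5713, 0.0678, 0.1293]
tool_rot: [0.286, 0.958, -0.0, 0.001]
ft_force: [-1.2, -2.9, 2.6]
grip_width: 0.0064
grasp_force: 62.4
```

send_rows(steps="-1 0.0004 0.0006 0 0 0 -0.11;-1 0.0004 0.0005 0 0 0 -0.11;-1 0.0005 0.0005 0 0 0 -0.11;-1 0.0006 0.0004 0 0 0 -0.11;-1 0.0006 0.0003 0 0 0 -0.11")

```text
clock: 10.03
eef_pos: [0.5732, 0.0694, 0.1293]
tool_rot: [0.536, 0.844, -0.001, 0.001]
ft_force: [-2.7, -3.3, 3.8]
grip_width: 0.0066
grasp_force: 62.6
```

send_rows(steps="-1 0.0006 0.0003 0 0 0 -0.11;-1 0.0006 0.0002 0 0 0 -0.1;-1 0 0 0 0 0 0;-1 0 0 0 0 0 0;-1 0 0 0 0 0 0")

```text
clock: 10.45
eef_pos: [0.5741, 0.0699, 0.1293]
tool_rot: [0.618, 0.786, -0.001, 0.001]
ft_force: [-3.7, -4.1, 5.1]
grip_width: 0.0066
grasp_force: 62.8
```

```bash
python3 - <<'E'
from h import *
o=get_obs(); print(o["clock"],o["joint_pos"].round(3),o["eef_pos"].round(4),np.degrees(2*np.arctan2(o["tool_rot"][1],o["tool_rot"][0])),o["ft_force"].round(1),o["ft_torque"].round(2))
E
```

```text
10.45 [ 0.122  0.433  0.094  1.233 -0.002  1.455] [0.5741 0.0699 0.1293] 103.66445267291094 [-3.7 -4.1  5.1] [-0.93  0.74 -0.07]
```

send_rows(steps="-1 0.0003 0 0 0 0 -0.05;-1 0.0003 0 0 0 0 -0.05;-1 0.0003 0 0 0 0 -0.04;-1 0 0 0 0 0 0;-1 0 0 0 0 0 0")

```text
clock: 10.87
eef_pos: [0.5748, 0.0699, 0.1293]
tool_rot: [0.671, 0.741, -0.001, 0.0]
ft_force: [-4.0, -3.7, 5.4]
grip_width: 0.0067
grasp_force: 62.9
```

```bash
python3 - <<'E'
from h import *
o=get_obs(); print(o["clock"],o["joint_pos"].round(3),o["eef_pos"].round(4),np.degrees(2*np.arctan2(o["tool_rot"][1],o["tool_rot"][0])),o["ft_force"].round(1),o["ft_torque"].round(2))
E
```

```text
10.8667 [ 0.122  0.434  0.097  1.235 -0.002  1.595] [0.5748 0.0699 0.1293] 95.64201922753043 [-4.  -3.7  5.4] [-0.88  0.87  0.02]
```

```bash
cat > t.py <<'E'
from h import *
o=np.array([.5762,.0645])
for n in("scene","side","wrist"):
    if n=="wrist":
        wrist("wt"); c=dict(np.load("wt.npz")); W=wpts(c)
    else: c=camera(n); W=pts(c)
    h=cv2.cvtColor(c["frame"],cv2.COLOR_RGB2HSV); 
    dx=W[...,:2]-o; r=np.hypot(dx[...,0],dx[...,1]); z=W[...,2]
    m=(r>.028)&(r<.076)&(z>.131)&(z<.152)&(h[...,1]<70)
    a=np.degrees(np.arctan2(dx[...,1],dx[...,0]))[m]%360
    print(n,m.sum(),np.percentile(a,[5,25,50,75,95]).round(1) if m.sum() else "", np.percentile(r[m],98) if m.sum() else "",np.median(z[m]))
    b=(r<.03)&(z>.143)&(z<.151)&(h[...,0]>8)&(h[...,0]<30)&(h[...,1]>80); rect("plug",W[b])
E
python3 t.py
```

```text
scene 78 [ 98.1 101.3 103.7 108.2 113.9] 0.07504100273850221 0.14437450038197228
plug 55 mean [0.5811 0.0718 0.1471] rect [576.2  67.8] [33.7 34. ] 12.5
side 71 [100.  103.6 108.4 110.9 116.6] 0.07272968029570076 0.14457376239392133
plug 80 mean [0.5728 0.0578 0.1469] rect [575.1  64.2] [33.1 38.2] 18.3
wrist 1833 [ 98.6 102.2 105.6 109.1 113. ] 0.07241680499228914 0.14513759471094326
plug 971 mean [0.5738 0.077  0.1479] rect [573.5  73.3] [34.5 17.5] 14.4
```

send_rows(steps="-0.4 0 0 0 0 0 0.03;-0.4 0 0 0 0 0 0.03;-0.4 0 0 0 0 0 0;-0.4 0 0 0 0 0 0;-0.4 0 0 0.005 0 0 0")

```text
clock: 11.43
eef_pos: [0.5748, 0.0712, 0.1327]
tool_rot: [0.649, 0.76, -0.001, -0.001]
ft_force: [0.3, -1.1, -0.3]
grip_width: 0.0261
grasp_force: 0.0
```

send_rows(steps="-0.4 0 0 0.015 0 0 0;-0.4 0 0 0.02 0 0 0;-0.4 0 0 0.03 0 0 0;-0.4 0 0 0.03 0 0 0;-0.4 0 0 0 0 0 0")

```text
clock: 11.85
eef_pos: [0.5789, 0.0717, 0.2361]
tool_rot: [0.65, 0.76, 0.004, 0.004]
ft_force: [1.0, 0.2, 2.3]
grip_width: 0.0257
grasp_force: 0.0
```

```bash
cat > k.py <<'E'
from h import *
for n in("side","scene","wrist"):
    if n=="wrist":
        wrist("wk"); c=dict(np.load("wk.npz")); W=wpts(c)
    else: c=camera(n); W=pts(c)
    h=cv2.cvtColor(c["frame"],cv2.COLOR_RGB2HSV)
    m=(h[...,0]>20)&(h[...,0]<32)&(h[...,1]>140)&(np.hypot(W[...,0]-.576,W[...,1]-.0645)<.04)&(W[...,2]>.153)
    P=W[m]; print(n,len(P),np.percentile(P[:,2],[2,50,98]).round(4)); rect("key",P[P[:,2]>.18])
E
python3 k.py; python3 t.py
```

```text
scene 80 [ 98.5 100.9 103.9 108.9 120.3] 0.07490402733965164 0.14437585337402176
plug 54 mean [0.5813 0.0721 0.1473] rect [576.7  67.8] [34.9 32.8] 11.8
side 76 [ 98.1 102.9 108.  111.1 114.4] 0.07273574422561102 0.14479339197471897
plug 73 mean [0.5722 0.0577 0.1469] rect [574.5  62.6] [32.6 35.2] 16.6
wrist 707 [ 98.3 102.4 105.8 109.2 113.5] 0.07223583443698481 0.145139817027162
plug 894 mean [0.5758 0.0668 0.1481] rect [576.1  64.6] [33.9 34.3] 15.3Traceback (most recent call last):
  File "k.py", line 8, in <module>
    P=W[m]; print(n,len(P),np.percentile(P[:,2],[2,50,98]).round(4)); rect("key",P[P[:,2]>.18])
                           ~~~~~~~~~~~~~^^^^^^^^^^^^^^^^^^
    return _quantile_unchecked(
        a, q, axis, out, overwrite_input, method, keepdims, weights)
    return _ureduce(a,
                    func=_quantile_ureduce_func,
    ...<5 lines>...
                    overwrite_input=overwrite_input,
                    method=method)
    r = func(a, **kwargs)
    result = _quantile(arr,
                       quantiles=q,
    ...<2 lines>...
                       out=out,
                       weights=wgt)
    slices_having_nans = np.isnan(arr[-1, ...])
                                  ~~~^^^^^^^^^
IndexError: index -1 is out of bounds for axis 0 with size 0
```

```bash
python3 - <<'E'
from h import *
c=dict(np.load("wt.npz")); W=wpts(c); print(c["p"])
h=cv2.cvtColor(c["frame"],cv2.COLOR_RGB2HSV)
r=np.hypot(W[...,0]-.576,W[...,1]-.0645)
m=(h[...,0]>18)&(h[...,0]<34)&(h[...,1]>120)&(r<.06)&(W[...,2]>.155); P=W[m]; print(len(P))
if len(P): print(np.percentile(P[:,2],[2,50,98]).round(4)); rect("k",P); rect("top",P[P[:,2]>.183])
cv2.imwrite("pics/wtc.png",cv2.cvtColor(c["frame"],cv2.COLOR_RGB2BGR))
E
```

```text
[0.5757869  0.07126568 0.22915833]
343
[0.1591 0.1853 0.2698]
k 343 mean [0.5761 0.0679 0.1849] rect [572.8  69. ] [73.8 32.5] 13.7
top 258 mean [0.5764 0.0658 0.1895] rect [572.8  69. ] [73.8 32.5] 13.7
```

View pics/wtc.png

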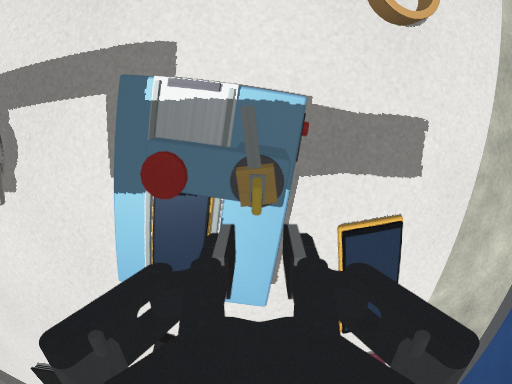

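The key stands in the lock at (257,190) and the tongue points at (250,130), clear of the red head at (164,175). Now the gripper goes to the phone's open end.

send_rows(steps="-1 -0.0034 -0.0084 0 0 0 0.1194;-1 -0.0034 -0.0084 0 0 0 0.1194;-1 -0.0034 -0.0084 0 0 0 0.1194;-1 -0.0034 -0.0084 0 0 0 0.1194;-1 -0.0034 -0.0084 0 0 0 0.1194")

```text
clock: 12.47
eef_pos: [0.5574, 0.0288, 0.2269]
tool_rot: [0.395, 0.919, -0.001, -0.002]
ft_force: [0.7, 0.5, -0.8]
grip_width: -0.0001
grasp_force: 0.0
```

send_rows(steps="-1 -0.0034 -0.0084 0 0 0 0.1194;-1 -0.0034 -0.0084 0 0 0 0.1194;-1 -0.0034 -0.0084 0 0 0 0.1194;-1 -0.0034 -0.0084 0 0 0 0.1194;-1 -0.0034 -0.0084 0 0 0 0.1194")

```text
clock: 12.88
eef_pos: [0.5403, -0.0132, 0.227]
tool_rot: [0.107, 0.994, -0.0, -0.002]
ft_force: [-0.4, 0.2, -0.1]
grip_width: 0.0001
grasp_force: 0.0
```

send_rows(steps="-1 -0.0034 -0.0084 0 0 0 0.1194;-1 -0.0034 -0.0084 0 0 0 0.1194;-1 -0.0034 -0.0084 0 0 0 0.1194;-1 -0.0034 -0.0084 0 0 0 0.1194;-1 -0.0034 -0.0084 0 0 0 0.1194")

```text
clock: 13.3
eef_pos: [0.5233, -0.0551, 0.2271]
tool_rot: [-0.19, 0.982, 0.001, -0.002]
ft_force: [0.9, -0.7, -0.5]
grip_width: -0.0002
grasp_force: 0.0
```

send_rows(steps="-1 -0.0034 -0.0084 0 0 0 0.1194;-1 -0.0034 -0.0084 0 0 0 0.1194;-1 -0.0034 -0.0084 0 0 0 0.1194;-1 -0.0034 -0.0084 0 0 0 0.1194;-1 -0.0034 -0.0084 0 0 0 0.1194")

```text
clock: 13.72
eef_pos: [0.5064, -0.097, 0.227]
tool_rot: [-0.471, 0.882, 0.001, -0.001]
ft_force: [-0.1, -0.7, 0.7]
grip_width: 0.0
grasp_force: 0.0
```

send_rows(steps="-1 -0.0034 -0.0084 0 0 0 0.1194;-1 -0.0034 -0.0084 0 0 0 0.1194;-1 -0.0034 -0.0084 0 0 0 0.1194;-1 -0.0034 -0.0084 0 0 0 0.1194;-1 -0.0034 -0.0084 0 0 0 0.1194")

```text
clock: 14.13
eef_pos: [0.4893, -0.1389, 0.2271]
tool_rot: [0.709, -0.705, -0.002, 0.001]
ft_force: [0.0, 0.1, 0.3]
grip_width: 0.0001
grasp_force: 0.0
```

```bash
cat > p.py <<'E'
from h import *
o=get_obs(); print(o["clock"],o["joint_pos"].round(3),o["eef_pos"].round(4),np.degrees(2*np.arctan2(o["tool_rot"][1],o["tool_rot"][0])),o["ft_force"].round(1),o["grip_width"])
for n in("side","scene"):
    c=camera(n); W=pts(c); h=cv2.cvtColor(c["frame"],cv2.COLOR_RGB2HSV); z=W[...,2]
    box=(abs(W[...,0]-.4915)<.045)&(W[...,1]>-.15)&(W[...,1]<.16)
    m=box&(z>.074)&(z<.084)&(h[...,2]<70); P=W[m]
    if len(P): print(n,"screen",len(P),"y",np.percentile(P[:,1],[1,99]).round(4),"x",np.percentile(P[:,0],[1,99]).round(4),"z",np.median(P[:,2]).round(4))
    g=box&(h[...,0]>8)&(h[...,0]<30)&(h[...,1]>100)&(z>.064)&(z<.08); P=W[g]
    if len(P): print(n,"frame",len(P),"y",np.percentile(P[:,1],[1,99]).round(4))
    t=(np.hypot(W[...,0]-o["eef_pos"][0],W[...,1]-o["eef_pos"][1])<.02)&(z>o["eef_pos"][2]+.015); P=W[t]
    if len(P): print(n,"tip",len(P),"zmin",np.percentile(P[:,2],[1,5]).round(4))
E
python3 p.py
```

```text
14.1333 [-0.277  0.251  0.091  1.414  0.    -1.853] [ 0.4893 -0.1389  0.2271] -89.6585626559399 [0.  0.1 0.3] 6.925469792006587e-05
side screen 1408 y [-0.1073  0.0395] x [0.458  0.5296] z 0.0803
side frame 162 y [-0.1134  0.0349]
side tip 596 zmin [0.264  0.2701]
scene screen 221 y [-0.1059  0.1544] x [0.4568 0.5271] z 0.0803
scene frame 21 y [-0.1029 -0.0454]
scene tip 345 zmin [0.261  0.2678]
```

send_rows(steps="-1 0.001 -0.001 -0.035 0 0 0;-1 0.001 -0.001 -0.035 0 0 0;-1 0 0 -0.035 0 0 0;-1 0 0 -0.035 0 0 0;-1 0 0 -0.02 0 0 0")

```text
clock: 14.65
eef_pos: [0.4894, -0.1393, 0.0641]
tool_rot: [-0.706, 0.708, 0.003, -0.002]
ft_force: [-0.6, -0.1, 0.7]
grip_width: 0.0002
grasp_force: 0.0
```

send_rows(steps="-1 0 0 -0.015 0 0 0;-1 0 0 -0.01 0 0 0;-1 0 0 0 0 0 0;-1 0 0 0 0 0 0;-1 0 0 0 0 0 0")

```text
clock: 15.07
eef_pos: [0.4935, -0.1409, 0.0448]
tool_rot: [-0.707, 0.707, -0.001, 0.0]
ft_force: [0.1, 0.5, 0.3]
grip_width: 0.0003
grasp_force: 0.0
```

```bash
python3 p.py
```

```text
15.0667 [-0.278  0.387 -0.218  0.964  0.    -1.848] [ 0.4935 -0.1409  0.0448] 269.95860845938233 [0.1 0.5 0.3] 0.0002869679547431772
side screen 454 y [-0.1092  0.042 ] x [0.4492 0.5038] z 0.0802
side frame 74 y [-0.1119  0.0358]
side tip 684 zmin [0.0616 0.0653]
scene screen 231 y [-0.1247  0.1545] x [0.4566 0.5262] z 0.0803
scene frame 22 y [-0.1046 -0.0427]
scene tip 307 zmin [0.0646 0.0661]
```

send_rows(steps="-1 -0.001 0 -0.004 0 0 0;-1 0 0 -0.004 0 0 0;-1 0 0 0 0 0 0;-1 0 0.004 0 0 0 0;-1 0 0.004 0 0 0 0")

```text
clock: 15.58
eef_pos: [0.4915, -0.1327, 0.0358]
tool_rot: [-0.707, 0.707, 0.0, 0.0]
ft_force: [-0.8, 0.7, -0.2]
grip_width: 0.0003
grasp_force: 0.0
```

send_rows(steps="-1 0 0.004 0 0 0 0;-1 0 0.004 0 0 0 0;-1 0 0.004 0 0 0 0;-1 0 0.004 0 0 0 0;-1 0 0.004 0 0 0 0")

```text
clock: 16.0
eef_pos: [0.4917, -0.1126, 0.0359]
tool_rot: [-0.707, 0.707, -0.0, -0.0]
ft_force: [-0.4, 0.2, 0.1]
grip_width: 0.0001
grasp_force: 0.6
```

```bash
python3 p.py
```

```text
16.0 [-2.250e-01  3.830e-01 -2.510e-01  9.360e-01 -1.000e-03 -1.796e+00] [ 0.4917 -0.1126  0.0359] 269.9993580958457 [-0.4  0.2  0.1] 5.5690839424485587e-05
side screen 384 y [-0.1246  0.0514] x [0.4487 0.5333] z 0.08
side frame 92 y [-0.1038  0.0494]
side tip 674 zmin [0.0635 0.0655]
scene screen 204 y [-0.1058  0.1533] x [0.4558 0.5283] z 0.08
scene frame 35 y [-0.0971  0.0591]
scene tip 284 zmin [0.0657 0.0791]
```

send_rows(steps="-1 0 0.005 0 0 0 0;-1 0 0.005 0 0 0 0;-1 0 0.005 0 0 0 0;-1 0 0.005 0 0 0 0;-1 0 0.005 0 0 0 0")

```text
clock: 16.52
eef_pos: [0.4916, -0.0874, 0.0359]
tool_rot: [-0.707, 0.707, -0.0, 0.0]
ft_force: [0.2, -1.0, 0.6]
grip_width: -0.0003
grasp_force: 0.7
```

send_rows(steps="-1 0 0.005 0 0 0 0;-1 0 0.005 0 0 0 0;-1 0 0.005 0 0 0 0;-1 0 0.005 0 0 0 0;-1 0 0.005 0 0 0 0")

```text
clock: 16.93
eef_pos: [0.4916, -0.0624, 0.0359]
tool_rot: [-0.707, 0.707, -0.0, 0.0]
ft_force: [0.3, -1.7, 0.1]
grip_width: -0.0
grasp_force: 0.8
```

send_rows(steps="-1 0 0.005 0 0 0 0;-1 0 0.005 0 0 0 0;-1 0 0.005 0 0 0 0;-1 0 0.005 0 0 0 0;-1 0 0.005 0 0 0 0")

```text
clock: 17.35
eef_pos: [0.4916, -0.0374, 0.0358]
tool_rot: [-0.707, 0.707, -0.0, 0.0]
ft_force: [0.1, -1.1, 1.6]
grip_width: -0.0001
grasp_force: 0.9
```

```bash
python3 p.py
```

```text
17.35 [-0.076  0.364 -0.282  0.925 -0.    -1.647] [ 0.4916 -0.0374  0.0358] 269.99407958466173 [ 0.1 -1.1  1.6] -0.0001120934896590998
side screen 200 y [-0.0489  0.125 ] x [0.4476 0.5332] z 0.0799
side frame 89 y [-0.0292  0.1224]
side tip 586 zmin [0.0643 0.0656]
scene screen 357 y [-0.0253  0.1304] x [0.4577 0.5269] z 0.08
scene frame 97 y [0.0584 0.1337]
scene tip 290 zmin [0.0784 0.0861]
```

send_rows(steps="-1 0 0.003 0 0 0 0;-1 0 0.003 0 0 0 0;-1 0 0.002 0 0 0 0;-1 0 0.002 0 0 0 0;-1 0 0.001 0 0 0 0")

```text
clock: 17.87
eef_pos: [0.4914, -0.0266, 0.0357]
tool_rot: [0.707, -0.707, -0.0, 0.0]
ft_force: [0.2, -0.5, -0.1]
grip_width: -0.0002
grasp_force: 0.5
```

send_rows(steps="-1 0 0.001 0 0 0 0;-1 0 0.001 0 0 0 0;-1 0 0.0005 0 0 0 0;-1 0 0 0 0 0 0;-1 0 0 0 0 0 0")

```text
clock: 18.28
eef_pos: [0.4918, -0.0251, 0.0358]
tool_rot: [-0.707, 0.707, -0.001, -0.0]
ft_force: [-0.5, -5.2, -1.4]
grip_width: -0.0001
grasp_force: 2.4
```

```bash
python3 p.py
```

```text
18.2833 [-5.00e-02  3.62e-01 -2.84e-01  9.24e-01 -1.00e-03 -1.62e+00] [ 0.4918 -0.0251  0.0358] 269.96265931584753 [-0.5 -5.2 -1.4] -8.307938154426542e-05
side screen 192 y [-0.037   0.1369] x [0.4564 0.5341] z 0.0796
side frame 86 y [-0.0168  0.1314]
side tip 579 zmin [0.0638 0.0653]
scene screen 413 y [0.0594 0.1529] x [0.4581 0.5271] z 0.08
scene frame 73 y [0.0631 0.1441]
scene tip 301 zmin [0.0839 0.0896]
```

send_rows(steps="-1 0 -0.01 0 0 0 0;-1 0 -0.015 0 0 0 0;-1 0 -0.015 0.01 0 0 0;-1 0 0 0.035 0 0 0;-1 0 0 0.035 0 0 0")

```text
clock: 18.8
eef_pos: [0.4894, -0.0643, 0.1151]
tool_rot: [-0.707, 0.708, 0.003, -0.001]
ft_force: [1.3, -0.7, 0.1]
grip_width: -0.0002
grasp_force: 0.0
```

send_rows(steps="-1 0 0 0.035 0 0 0;-1 0 0 0.035 0 0 -0.12;-1 0 0 0 0 0 -0.12;-1 0 0.01 0 0 0 -0.12;-1 0 0.01 0 0 0 -0.12")

```text
clock: 19.22
eef_pos: [0.492, -0.0439, 0.187]
tool_rot: [-0.516, 0.857, 0.0, 0.002]
ft_force: [0.3, 0.6, -0.6]
grip_width: -0.0002
grasp_force: 0.0
```

send_rows(steps="-1 0 0.01 0 0 0 -0.12;-1 0 0.01 0 0 0 -0.12;-1 0 0.01 0 0 0 -0.12;-1 0 0.01 0 0 0 -0.12;-1 0 0.01 0 0 0 -0.12")

```text
clock: 19.63
eef_pos: [0.4912, 0.0067, 0.1858]
tool_rot: [-0.24, 0.971, 0.001, 0.0]
ft_force: [-0.8, 0.6, -0.6]
grip_width: -0.0
grasp_force: 0.0
```

send_rows(steps="-1 0 0.01 0 0 0 -0.12;-1 0 0.01 0 0 0 -0.12;-1 0 0.015 0 0 0 -0.12;-1 0 0.015 0 0 0 -0.12;-1 0 0.015 0 0 0 0")

```text
clock: 20.05
eef_pos: [0.4912, 0.0718, 0.1858]
tool_rot: [-0.003, 1.0, 0.001, -0.0]
ft_force: [-0.3, -0.2, -0.2]
grip_width: -0.0003
grasp_force: 0.0
```

```bash
sed -i '/^    g=/,$d' p.py; python3 p.py; python3 - <<'E'
from h import *
wrist("w8"); c=dict(np.load("w8.npz")); o,d=wrays(c); W=wpts(c); z=W[...,2]
h=cv2.cvtColor(c["frame"],cv2.COLOR_RGB2HSV).astype(int); H,S,V=h[...,0],h[...,1],h[...,2]
rect("red",W[((H<8)|(H>172))&(S>120)&(z>.154)&(z<.166)&(abs(W[...,0]-.49)<.05)])
b=(abs(W[...,0]-.4915)<.037)&(W[...,1]>-.04)&(W[...,1]<.16)
rect("frame+screen",W[b&(z>.072)&(z<.085)])
E
```

```text
20.05 [ 0.143  0.24  -0.031  1.3    0.002  0.137] [0.4912 0.0718 0.1858] 180.38645333641028 [-0.3 -0.2 -0.2] -0.00025688639601196026
side screen 720 y [-0.0112  0.134 ] x [0.4579 0.5281] z 0.0804
scene screen 412 y [0.0645 0.141 ] x [0.4562 0.5268] z 0.0801
red 2604 mean [0.4891 0.0644 0.1595] rect [490.1  64.3] [41.5 42. ] 11.7
frame+screen 8048 mean [0.4867 0.0713 0.0795] rect [491.3  69. ] [ 73.6 168.7] 0.0
```

View pics/w8.png

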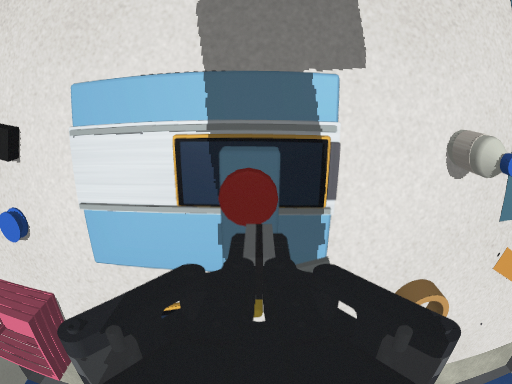

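The phone lies at (252,172) against the stop and the red head at (249,196) is ahead of the shut fingers. Next is the press.

send_rows(steps="-1 0 -0.0075 0 0 0 0;-1 0 0 -0.02 0 0 0;-1 0 0 -0.02 0 0 0;-1 0 0 -0.015 0 0 0;-1 0 0 -0.005 0 0 0")

```text
clock: 20.62
eef_pos: [0.4902, 0.0616, 0.1239]
tool_rot: [-0.005, 1.0, -0.0, -0.002]
ft_force: [-1.6, -1.5, 2.3]
grip_width: -0.0002
grasp_force: 1.6
```

send_rows(steps="-1 0 0 -0.004 0 0 0;-1 0 0 -0.004 0 0 0;-1 0 0 -0.004 0 0 0;-1 0 0 -0.004 0 0 0;-1 0 0 0 0 0 0")

```text
clock: 21.03
eef_pos: [0.4919, 0.0624, 0.1105]
tool_rot: [-0.005, 1.0, -0.001, 0.001]
ft_force: [-2.1, -2.5, 6.2]
grip_width: -0.0001
grasp_force: 3.1
```

send_rows(steps="-1 0 0 -0.003 0 0 0;-1 0 0 -0.002 0 0 0;-1 0 0 -0.001 0 0 0;-1 0 0 0 0 0 0;-1 0 0 0 0 0 0")

```text
clock: 21.45
eef_pos: [0.4922, 0.0625, 0.1075]
tool_rot: [-0.005, 1.0, -0.0, 0.002]
ft_force: [-8.3, -2.7, 20.3]
grip_width: -0.0001
grasp_force: 10.0
```

send_rows(steps="-1 0 0 -0.001 0 0 0;-1 0 0 0 0 0 0;-1 0 0 0.01 0 0 0;-1 0 0 0.02 0 0 0;-1 0 0 0.03 0 0 0")

```text
clock: 21.87
eef_pos: [0.4905, 0.063, 0.1622]
tool_rot: [-0.005, 1.0, 0.0, -0.001]
ft_force: [0.8, -0.1, -0.3]
grip_width: 0.0001
grasp_force: 0.0
```

send_rows(steps="-1 0 0 0.03 0 0 0;-1 0 0 0.02 0 0 0;-1 0 0 0 0 0 0;-1 0 0 0 0 0 0;-1 0 0 0 0 0 0")

```text
clock: 22.28
eef_pos: [0.4915, 0.0632, 0.2124]
tool_rot: [-0.005, 1.0, 0.0, -0.0]
ft_force: [1.3, 0.6, 0.0]
grip_width: 0.0005
grasp_force: 0.0
```

```bash
python3 p.py; python3 t.py; python3 - <<'E'
from h import *
c=dict(np.load("wt.npz")); W=wpts(c); z=W[...,2]; h=cv2.cvtColor(c["frame"],cv2.COLOR_RGB2HSV).astype(int); H,S,V=h[...,0],h[...,1],h[...,2]
rect("red",W[((H<8)|(H>172))&(S>120)&(z>.12)&(z<.166)&(abs(W[...,0]-.49)<.05)])
for n in("side","scene"):
    c=camera(n);W=pts(c);h=cv2.cvtColor(c["frame"],cv2.COLOR_RGB2HSV).astype(int)
    m=(abs(W[...,0]-.4915)<.03)&(W[...,1]>0)&(W[...,1]<.03)&(W[...,2]>.066)&(W[...,2]<.09); print(n,"screen z",np.median(W[...,2][m]),m.sum())
    m=(abs(W[...,0]-.4915)<.03)&(W[...,1]>.1)&(W[...,1]<.13)&(W[...,2]>.066)&(W[...,2]<.09); print(n,"screen z",np.median(W[...,2][m]),m.sum())
    k=(h[...,0]>18)&(h[...,0]<34)&(h[...,1]>110)&(np.hypot(W[...,0]-.576,W[...,1]-.0645)<.04)&(W[...,2]>.153)&(W[...,2]<.2); print("key top",np.sort(W[...,2][k])[-5:], np.median(W[k],0) if k.any() else "")
E
```

```text
22.2833 [0.128 0.227 0.021 1.365 0.    0.117] [0.4915 0.0632 0.2124] 180.6174196575228 [1.3 0.6 0. ] 0.00048821265114782524
side screen 651 y [-0.0085  0.1282] x [0.4577 0.5275] z 0.0765
scene screen 384 y [0.0616 0.1416] x [0.4561 0.5266] z 0.0762
scene 80 [ 97.1 101.2 104.  107.8 116.1] 0.07513999749327113 0.14430872543364173
plug 55 mean [0.5814 0.0715 0.147 ] rect [577.   66.8] [34.9 32.8] 13.8
side 77 [ 98.9 102.9 108.2 110.5 118.3] 0.07288494715750402 0.14518187971441895
plug 76 mean [0.5727 0.0577 0.1473] rect [575.8  63. ] [32.9 35.5] 13.1
wrist 607 [ 99.8 104.  108.2 111.4 115.4] 0.07225164938332819 0.14499547919879663
plug 0 mean [nan nan nan] rect [0. 0.] [0. 0.] 0.0
red 2165 mean [0.4894 0.0642 0.1595] rect [490.5  64.2] [42.2 42.1] 12.2
side screen z 0.07635492947691404 212
side screen z 0.07644034164937986 22
key top [0.1848272  0.18603021 0.18615277 0.18653004 0.18666421] [0.5752336 0.0558376 0.1698449]
scene screen z nan 0
scene screen z 0.07634595435824855 131
key top [0.18430506 0.18433839 0.18477344 0.18542894 0.18590878] [0.5776023  0.06935308 0.16746481]h.py:25: RuntimeWarning: Mean of empty slice.
  r=cv2.minAreaRect((P[:,:2]*1000).astype(np.float32)); print(name,len(P),"mean",P.mean(0).round(4),"rect",np.round(r[0],1),np.round(r[1],1),round(r[2],1))
  ret = um.true_divide(
  return _methods._mean(a, axis=axis, dtype=dtype,
  ret = ret.dtype.type(ret / rcount)
```

```bash
python3 -c "
from workcell import *
print(job_done())"
```

```text
the job is handed in; nothing more can be done
None
```

The job is handed in after 22.3 s of the 61 s. By camera the key is fully in the lock and turned to its stop, the phone is against the end stop, its screen is about 4 mm down (home), and the plunger is back up. `job_done()` returned no verdict. The real fingertips sat about 34 mm above the reported TCP, so the first grasp closed on nothing and I redid it lower.

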